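# Open the safety cap of the clamped cleaner bottle

## Task

Open the cleaner bottle that is clamped in the holder: push its safety cap down against the spring, twist it counter-clockwise about a quarter turn, and lift it off. Handle the thin cap gently, gripping it with no more than 30 N, and leave the other things on the bench where they are. Finish while still holding the cap level and still, straight above the bottle, 5 to 10 cm clear of the neck: do not put it down or let go.

Things in the scene. Friction and masses are not known exactly. Their poses are not given: they have to be found in the camera images.
- cap_center (a point): Centre, half-way up on the axis, of the grey ribbed push-and-turn cap (the broadest cap on the bench): round, 56 mm across, 40 mm tall, thin plastic, about 35 g, flat top with a low raised bar along its x; z up. Top 20 mm above, underside 20 mm below this point. Grip it from above across any diameter; below it 14 mm of bare neck (34 mm across), then the shoulder widens.
- cap: The same cap, at the centre of its underside. A spring lifts it into a lock: 5 N up at the start, 11 N at the end of the 5 mm downward travel. Pushed down 3.5 mm or more it can turn, only counter-clockwise seen from above. Past 25 degrees it needs no more pushing, from 55 to 125 degrees it lifts straight off (the spring raises it up to 4 mm), at 130 it meets a stop.
- bottle: The square white cleaner bottle (80 x 80 mm, shoulder from 108 mm up) in its aluminium holder plate (130 x 130 x 12 mm), with two steel brackets; bolted down, it does not move. Origin: centre of the plate's underside, on the bench, below the cap's axis; z up, x through the two brackets. The cap's x lies along this x while it is locked.
- neck_top (a point): Centre of the rim of the bottle's neck, 165 mm above the bench, hidden inside the seated cap (1 mm below cap_center while it is locked); z up.
- oil_center (a point): Bystander: middle of a loose slim round white oil bottle with a small black screw cap, 48 mm across, 135 mm tall, upright. Leave it alone.
- motor_center (a point): Bystander: middle of a loose stepper motor standing shaft up, 42 x 42 mm, 51 mm tall and a shaft to 73 mm, steel and aluminium. Leave it alone.
- driver_grip (a point): Bystander: handle of a screwdriver lying on the far side of the bench. Leave it alone.

How it is judged:
By the outcome, as a careful person would: the job done as asked, in the order asked, and still so for the second after the job is handed in, while the arm keeps its last pose, push and grip.
It also fails if it takes over 38 s, if anything falls off the work surface, if the arm or the gripper's body presses on something with over 40 N, if the wrist force passes 120 N, or if a joint passes its speed limit or range.

## Robot

A 7-joint arm with a two-finger parallel gripper is mounted at the origin on the work surface. World frame = base frame: x ahead of the robot, y to its left, z up, the work surface at z = 0. Lengths are in m, angles in rad, forces in N, time in s.
With the tool pointing down it reaches from about 0.425 to 0.875 m from the base axis. Payload 8.4 kg.
Tool frame: the origin (TCP) lies on the front face of the gripper's body, between the roots of the fingers; the fingertips stand 70 mm ahead of it and the grasp point (between the pads) lies 51 mm ahead of it; z points along the fingers, y is the direction in which the jaws open and shut (so a half turn about z gives the same grasp; the last joint's range is limited). The gripper opens to 87 mm and grips with 3 to 60 N. Pads are 19 mm wide; open, the fingers measure 117 mm over their backs; the gripper's body (75 mm by 190 mm) begins 51 mm behind the grasp point.
Start: joints at [-1.288, 0.333, 0.04, 1.465, -0.013, 1.343, -0.059], TCP at [0.242, 0.603, 0.292] pointing down, gripper open.
Joint ranges: [-2.58, 2.58], [-0.38, 2.09], [-1.3, 1.39], [0.25, 2.4], [-1.5, 4.64], [0.08, 2.09], [-2.65, 2.65]. Speed limits (rad/s): [2.22, 2.22, 2.79, 2.79, 3.14, 3.14, 3.14].

## Interface

Orientations are given as a 3x3 rotation matrix whose columns are the frame's x, y, z axes.
In Python, from station import arm, imaging, order gives the robot as it stands. The module is installed in compiled form; this text tells all that it offers.
- The arm moves only by the shell command python3 -m jog 'ROWS'. ROWS is JSON, a list of rows, each an object with "rotation": the turn, a rotation vector about the tool's x, y, z in rad, a list of three; "dp": the shift along the tool's x, y, z in mm, a list of three; "jaw": the opening, from 0 (shut) to 1 (fully open). A call has 1 to 8 rows; each row shifts and turns the pose as measured when the row begins, along the tool's axes as they then stand; what a row does not reach is not made up. A row lasts 1/8 s, in which the tool goes at most 62.5 mm and 10.7 degrees, less where a joint would pass 70% of its speed; a pose out of reach is approached as far as the arm can. A call is refused whole if a number of a shift passes 62.5 or a number of a turn 0.188, either way. A call with a gripper value outside its range is refused whole. The fingers move at their own pace and stop on an object; the grip force is fixed at half the most. Time passes only in rows, so rows that do not move let the fingers close. It gives the time, the measured TCP pose, the force and the opening at its end, in the units of the state.
- arm.get_state(): the state, without advancing time (a new reading comes with each control period).
- imaging.capture(name): name is "scene" or "side" or "wrist"; returns a dict with "frame" (384x512x3 uint8, red, green, blue), "range_z" (384x512 float32, m along the optical axis (not along the pixel's ray), 0 where there is no reading), "mtx" (3x3 intrinsics, pixels), "R" (3x3) and "t" (3): a world point X has camera coordinates R X + t; the wrist camera has in their place "tool_from_camera" (4x4, takes a point from camera to tool coordinates, whose origin is the TCP and whose axes are the flange's). Camera axes: x right, y down, z forward; pixel columns grow to the right and rows downward; lengths in m; the calibration is good to about 2 mm. A picture is of the moment at which its call begins: read the wrist's pose just before it.
- order.close_job(): hands the job in, once; it reports no verdict.
The state is a dict: "t": time; "q": joint angles; "joint_velocities": joint speeds; "tau": joint torques, N m; "eef_pos": TCP position; "orientation": TCP orientation; "contact_force": force on the tool from outside, world axes, zero at the start; "moment": the same for the moment, N m; "opening": finger opening in m.
Only numpy, scipy, OpenCV 4.12 (cv2) and the standard library are available. Lean on these libraries where they do the work, as an engineer would, in place of code of your own. Each camera call takes 0.05 s, during which the arm holds its last target.

## Working session

There is one attempt and no reset: what is moved stays moved. The work goes in short steps, Python scripts to look and compute and a shell command to move; the robot and the scene stay as the last step left them, time stands still between calls to the robot, and variables do not carry over. Pictures are saved under pics/ and viewed, and the job is handed in when it is done.

```bash
mkdir -p pics; python3 - <<'E'
from station import arm, imaging
import cv2, numpy as np, pickle
s=arm.get_state(); print(s)
for n in ("scene","side"):
    c=imaging.capture(n); pickle.dump(c,open(n+'.pkl','wb'))
    cv2.imwrite(f'pics/{n}0.png',c['frame'][:,:,::-1]); print(n,c['mtx'],c['R'],c['t'])
E
```

```text
{'t': 0.0, 'q': array([-1.28819139,  0.3338901 ,  0.03989669,  1.46627403, -0.01340014,
        1.34332424, -0.05847802]), 'joint_velocities': array([-1.21367615e-04, -8.49200603e-04, -9.41841422e-04, -9.70809344e-04,
       -1.27623775e-03,  6.35823822e-05,  1.04469645e-03]), 'tau': array([-4.98956197e-04, -6.56374955e+01,  1.33453187e+00, -4.03790903e+01,
       -5.98792685e-02,  4.49011324e-02,  1.36529648e-04]), 'eef_pos': array([0.24208452, 0.60284214, 0.29137161]), 'orientation': array([[-9.27987349e-01,  3.72611371e-01, -4.96965871e-04],
       [ 3.72611684e-01,  9.27986059e-01, -1.55190554e-03],
       [-1.17080252e-04, -1.62532400e-03, -9.99998672e-01]]), 'contact_force': array([ 0.55419355,  0.62360004, -0.30843819]), 'moment': array([ 0.01334038, -0.01667115,  0.07468471]), 'opening': 0.08696414731892342}
scene [[375.11873587   0.         258.89096789]
 [  0.         375.11873587 192.50398999]
 [  0.           0.           1.        ]] [[-7.19216573e-01  6.94785685e-01 -6.11270280e-04]
 [ 5.44966981e-01  5.63583591e-01 -6.20793465e-01]
 [-4.30973910e-01 -4.46818070e-01 -7.83973916e-01]] [ 0.46224418 -0.26684608  1.28188856]
side [[357.93280709   0.         254.39877906]
 [  0.         357.93280709 195.28457081]
 [  0.           0.           1.        ]] [[-0.98366935 -0.1789446  -0.01932476]
 [-0.113168    0.69840941 -0.70669463]
 [ 0.13995578 -0.6929669  -0.70725473]] [0.62696946 0.15279034 0.85617941]
```

View pics/scene0.png

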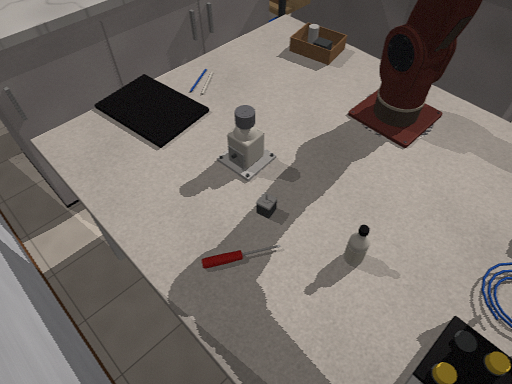

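View pics/side0.png

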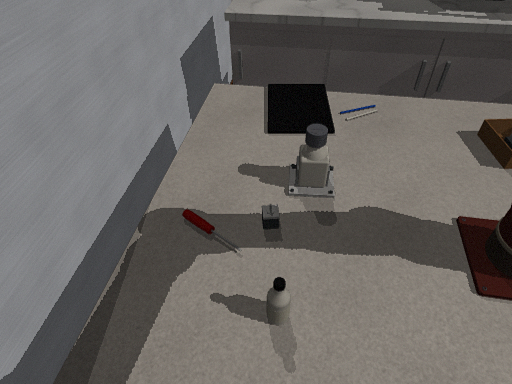

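The cap shows at about (245,117) in the scene view and (316,136) in the side view. The bottle, motor, driver and oil bottle are all clearly separated from each other.

```bash
python3 - <<'E'
import pickle,numpy as np,cv2
rois={'scene':(225,95,268,140),'side':(298,118,336,155)}
for n,(x0,y0,x1,y1) in rois.items():
    c=pickle.load(open(n+'.pkl','rb')); f=c['frame']; K,R,t=c['mtx'],c['R'],c['t']; d=c['range_z']
    v,u=np.mgrid[0:384,0:512]; z=d
    P=np.stack([(u-K[0,2])/K[0,0]*z,(v-K[1,2])/K[1,1]*z,z],-1); W=(P-t)@R
    np.save(n+'W.npy',W)
    box=np.zeros(z.shape,bool); box[y0:y1,x0:x1]=1
    m=box&(W[...,2]>.175)&(z>0)&(W[...,2]<.2)
    top=box&(W[...,2]>.181)&(z>0)&(W[...,2]<.19)
    for mm in (m,top): print(n,mm.sum(),W[mm].mean(0),W[mm].min(0),W[mm].max(0))
    # ray of top-face ellipse fit
    cn=max(cv2.findContours(top.astype(np.uint8),0,1)[0],key=len); (e,ax,an)=cv2.fitEllipse(cn); print(e,ax,an)
    r=R.T@np.linalg.solve(K,[e[0],e[1],1]); o=-R.T@t; k=(.186-o[2])/r[2]; print('ctr',o+k*r, 'cam',o)
    cv2.imwrite(f'pics/{n}crop.png',cv2.resize(f[y0-20:y1+70,x0-30:x1+40,::-1],None,fx=5,fy=5,interpolation=2))
E
```

```text
scene 275 [ 0.50871797 -0.19566764  0.18419675] [ 0.47782477 -0.22755321  0.17552631] [ 0.5332822  -0.17110267  0.18875048]
scene 237 [ 0.50701108 -0.19759086  0.18520427] [ 0.47782477 -0.22755321  0.18107592] [ 0.5332808  -0.17110267  0.18875048]
(244.0206298828125, 111.70491790771484) (13.51598072052002, 20.297029495239258) 89.04839324951172
ctr [ 0.50780345 -0.19683244  0.186     ] cam [1.03033651 0.40200041 0.83959345]
side 267 [ 0.50453444 -0.19216352  0.18302425] [ 0.47717261 -0.2248228   0.17501231] [ 0.5322034  -0.16846964  0.18689932]
side 220 [ 0.5042065  -0.19520003  0.18414942] [ 0.47745579 -0.2248228   0.18101297] [ 0.53017997 -0.16846964  0.18689932]
(316.7972412109375, 129.7662811279297) (12.149799346923828, 20.719295501708984) 93.52290344238281
ctr [ 0.50415645 -0.19218713  0.186     ] cam [0.51419436 0.59878658 0.72562909]
```

View pics/sidecrop.png

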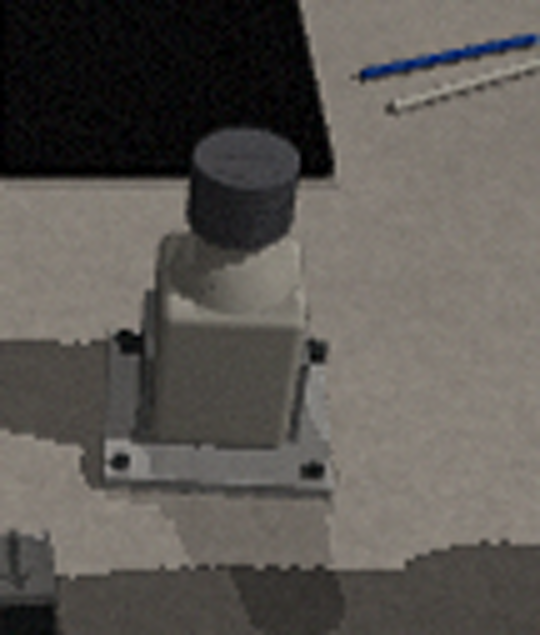

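View pics/scenecrop.png

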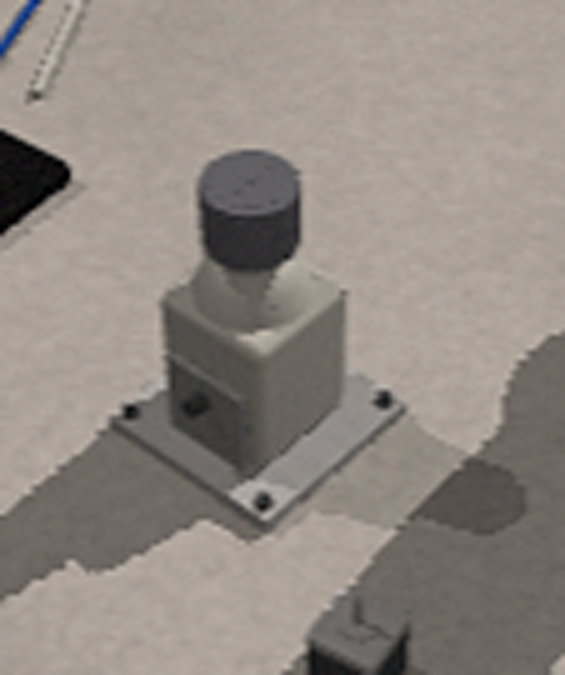

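```bash
python3 -m jog '[{"rotation":[0,0,0],"dp":[-46,-29,-4],"jaw":1},{"rotation":[0,0,0],"dp":[-46,-29,-4],"jaw":1},{"rotation":[0,0,0],"dp":[-46,-29,-4],"jaw":1},{"rotation":[0,0,0],"dp":[-46,-29,-4],"jaw":1},{"rotation":[0,0,0],"dp":[-46,-29,0],"jaw":1},{"rotation":[0,0,0],"dp":[-46,-29,0],"jaw":1},{"rotation":[0,0,0],"dp":[-46,-29,0],"jaw":1},{"rotation":[0,0,0],"dp":[-46,-29,0],"jaw":1}]'; python3 -c "
from station import arm; print(arm.get_state()['q'])"
```

```text
t: 1.1
eef_pos: [0.501, 0.2434, 0.3047]
orientation: [[-0.931, 0.364, -0.004], [0.364, 0.931, -0.004], [0.003, -0.006, -1.0]]
contact_force: [1.1, 0.8, -0.7]
opening: 0.0868
[-0.81375932  0.13901603  0.31279219  1.68690417 -0.04228367  1.32849432
  0.70495651]
```

```bash
python3 -m jog '[{"rotation":[0,0,0],"dp":[-20,-50,0],"jaw":1},{"rotation":[0,0,0],"dp":[-20,-50,0],"jaw":1},{"rotation":[0,0,0],"dp":[-20,-50,0],"jaw":1},{"rotation":[0,0,0],"dp":[-20,-50,0],"jaw":1},{"rotation":[0,0,0],"dp":[-20,-50,0],"jaw":1},{"rotation":[0,0,0],"dp":[-20,-50,0],"jaw":1},{"rotation":[0,0,0],"dp":[-20,-50,0],"jaw":1},{"rotation":[0,0,0],"dp":[-20,-50,0],"jaw":1}]'; python3 -m jog '[{"rotation":[0,0,0.18],"dp":[0,0,0],"jaw":1},{"rotation":[0,0,0.18],"dp":[0,0,0],"jaw":1},{"rotation":[0,0,0.18],"dp":[0,0,0],"jaw":1},{"rotation":[0,0,0.18],"dp":[0,0,0],"jaw":1},{"rotation":[0,0,0.18],"dp":[0,0,0],"jaw":1},{"rotation":[0,0,0.18],"dp":[0,0,0],"jaw":1},{"rotation":[0,0,0.18],"dp":[0,0,0],"jaw":1},{"rotation":[0,0,0.18],"dp":[0,0,0],"jaw":1}]'
python3 - <<'E'
from station import arm, imaging
import cv2,pickle
s=arm.get_state(); print(s['q'],s['eef_pos'],s['orientation'],s['contact_force'])
c=imaging.capture('wrist'); pickle.dump((s,c),open('w.pkl','wb')); cv2.imwrite('pics/w1.png',c['frame'][:,:,::-1]); print(c['tool_from_camera'])
E
```

```text
t: 2.1
eef_pos: [0.5028, -0.2019, 0.3052]
orientation: [[-0.931, 0.364, -0.005], [0.364, 0.931, -0.005], [0.003, -0.006, -1.0]]
contact_force: [-0.1, 0.5, 0.8]
opening: 0.0871
t: 3.1
eef_pos: [0.4995, -0.2077, 0.3029]
orientation: [[0.291, 0.957, -0.01], [0.957, -0.291, -0.006], [-0.008, -0.008, -1.0]]
contact_force: [-0.3, -1.2, -0.9]
opening: 0.087
[-0.44800494  0.12431273  0.83202306  1.74397741 -0.08544807  1.32207968
  0.1067016 ] [ 0.49951769 -0.20774335  0.30293157] [[ 0.29088637  0.95670208 -0.01030735]
 [ 0.95672151 -0.2909521  -0.00555246]
 [-0.008311   -0.00824612 -0.99993146]] [-0.34494846 -1.19319495 -0.87632431]
[[ 3.58890899e-05 -9.66972664e-01 -2.54880100e-01  6.84553577e-02]
 [ 9.99999246e-01 -2.78101094e-04  1.19587688e-03  6.46610783e-04]
 [-1.22726269e-03 -2.54879950e-01  9.66971925e-01 -9.24752725e-02]
 [ 0.00000000e+00  0.00000000e+00  0.00000000e+00  1.00000000e+00]]
```

View pics/w1.png

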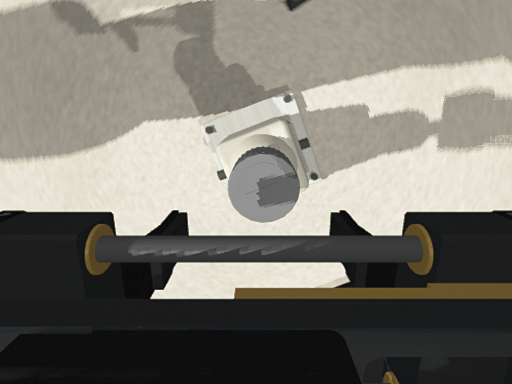

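```bash
cat > wc.py <<'E'
import pickle,numpy as np,cv2
from station import arm, imaging
def look(name,zt=.186,new=True):
    if new:
        s=arm.get_state(); c=imaging.capture('wrist'); pickle.dump((s,c),open('w.pkl','wb')); cv2.imwrite(f'pics/{name}.png',c['frame'][:,:,::-1])
    s,c=pickle.load(open('w.pkl','rb'))
    K=c['mtx'];T=c['tool_from_camera'];R=s['orientation'];p=s['eef_pos']
    v,u=np.mgrid[0:384,0:512]; z=c['range_z'].astype(float)
    P=np.stack([(u-K[0,2])/K[0,0]*z,(v-K[1,2])/K[1,1]*z,z],-1)
    tl=P@T[:3,:3].T+T[:3,3]; W=tl@R.T+p
    return s,c,W,tl
E
python3 - <<'E'
from wc import *
s,c,W,tl=look('',new=False)
z=W[...,2]; print(W[187,250],W[187,264],W[100,400])
m=(z>.176)&(z<.196)&(c['range_z']>0); m[:130]=0;m[225:]=0;m[:,:200]=0;m[:,330:]=0
n,l,st,ce=cv2.connectedComponentsWithStats(m.astype(np.uint8)); i=1+st[1:,4].argmax(); m=l==i
print(m.sum(),st[i],W[m].mean(0),np.median(z[m]),tl[m].mean(0))
cn=max(cv2.findContours(m.astype(np.uint8),0,1)[0],key=len)
e=cv2.fitEllipse(cn); print(e)
K=c['mtx'];T=c['tool_from_camera']
r=s['orientation']@T[:3,:3]@np.linalg.solve(K,[*e[0],1]); o=s['orientation']@T[:3,3]+s['eef_pos']
X=o+r*(.186-o[2])/r[2]; print(X, (X-s['eef_pos'])@s['orientation'])
E
```

```text
[ 0.49616234 -0.19602959  0.18561493] [ 0.50662072 -0.19834786  0.18846497] [ 0.7003768  -0.18692545  0.00090985]
4011 [ 227  151   73   72 4011] [ 0.50579551 -0.19869114  0.18613803] 0.1862686159088763 [0.01145724 0.00433534 0.11667057]
((263.04022216796875, 186.57814025878906), (70.31103515625, 71.18171691894531), 88.33013153076172)
[ 0.50584314 -0.19848933  0.186     ] [0.01166532 0.00432333 0.11680698]
```

```bash
python3 -m jog '[{"rotation":[-0.008,0.008,0],"dp":[6,2,0],"jaw":1},{"rotation":[0,0,0],"dp":[6,2,10],"jaw":1},{"rotation":[0,0,0],"dp":[0,0,15],"jaw":1},{"rotation":[0,0,0],"dp":[0,0,10],"jaw":1},{"rotation":[0,0,0],"dp":[0,0,0],"jaw":1}]'
python3 - <<'E'
from wc import *
s,c,W,tl=look('w2')
print(s['eef_pos'],s['orientation'],s['contact_force'],s['q'])
z=W[...,2]
m=(z>.178)&(z<.194)&(c['range_z']>0)&(np.hypot(W[...,0]-.505,W[...,1]+.197)<.045)
print(m.sum(),W[m].mean(0),W[m].min(0),W[m].max(0),tl[m].mean(0))
cn=max(cv2.findContours(m.astype(np.uint8),0,1)[0],key=len)
print(cv2.boundingRect(cn)); np.save('m.npy',m)
E
```

```text
t: 3.78
eef_pos: [0.5068, -0.1961, 0.264]
orientation: [[0.289, 0.957, -0.002], [0.957, -0.289, 0.001], [-0.0, -0.002, -1.0]]
contact_force: [-0.0, -0.5, 0.7]
opening: 0.0868
[ 0.50684557 -0.19605444  0.26398534] [[ 2.89365974e-01  9.57216738e-01 -1.85719052e-03]
 [ 9.57218538e-01 -2.89365537e-01  5.05559068e-04]
 [-5.34773300e-05 -1.92402879e-03 -9.99998148e-01]] [-0.00130709 -0.53957566  0.65772119] [-0.44614472  0.16051162  0.82040326  1.79611973 -0.12371669  1.23980454
  0.11485353]
3771 [ 0.5079951 -0.1910941  0.186048 ] [ 0.4646569  -0.22806152  0.1780751 ] [ 0.5331782  -0.17232377  0.19396588] [ 0.00508493 -0.00018504  0.07793757]
(215, 182, 86, 53)
```

View pics/w2.png

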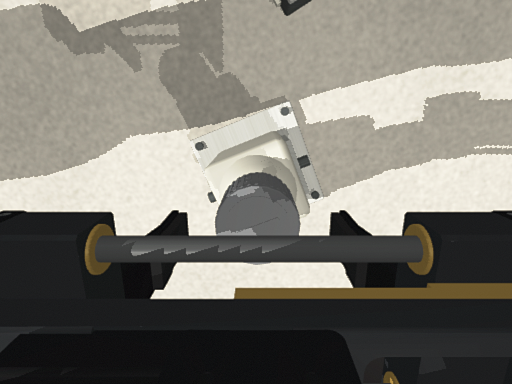

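```bash
python3 - <<'E'
from wc import *
s,c,W,tl=look('',new=False); m=np.load('m.npy')
f=c['frame']; cv2.imwrite('pics/w2c.png',cv2.resize(f[160:290,190:340,::-1],None,fx=5,fy=5,interpolation=2))
z=W[...,2]
sel=m&(abs(z-.186)<.004)
n,l,st,ce=cv2.connectedComponentsWithStats(sel.astype(np.uint8)); sel=l==1+st[1:,4].argmax()
cn=max(cv2.findContours(sel.astype(np.uint8),0,1)[0],key=len).reshape(-1,2); cn=cn[(cn[:,1]<232)]
p=W[cn[:,1],cn[:,0],:2]
A=np.c_[2*p,np.ones(len(p))]; x=np.linalg.lstsq(A,(p**2).sum(1),rcond=None)[0]
print(x[:2],np.sqrt(x[2]+x[0]**2+x[1]**2),len(p))
E
```

```text
[ 0.50541525 -0.19991291] 0.027297278420766798 139
```

View pics/w2c.png

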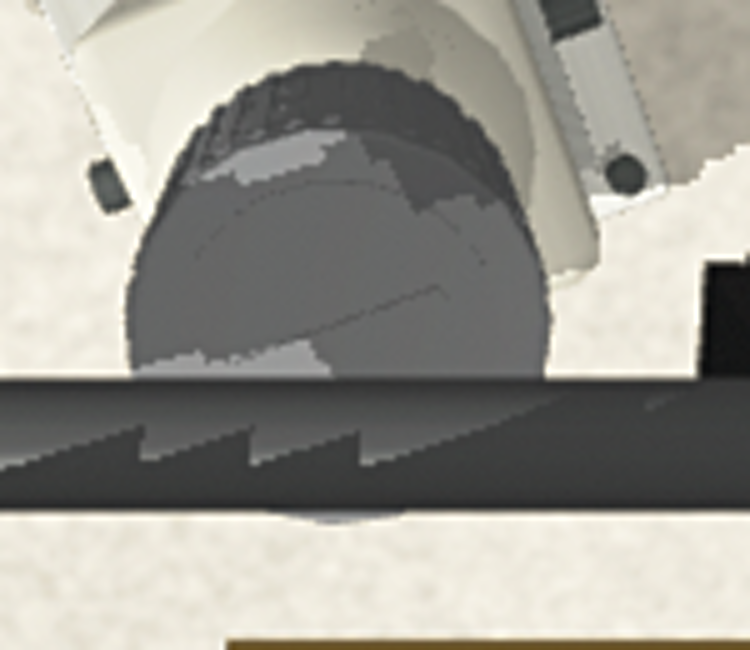

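```bash
python3 - <<'E'
from wc import *
s,c,W,tl=look('',new=False)
K=c['mtx'];T=c['tool_from_camera']
r=s['orientation']@T[:3,:3]@np.linalg.solve(K,[257.6,225.5,1]); o=s['orientation']@T[:3,3]+s['eef_pos']
X=o+r*(.186-o[2])/r[2]; print(X, (X-s['eef_pos'])@s['orientation'])
E
```

```text
[ 0.50581701 -0.19974721  0.186     ] [-0.00382824  0.00023406  0.07798524]
```

```bash
python3 -m jog '[{"rotation":[0,0,0],"dp":[-2,0,8],"jaw":1},{"rotation":[0,0,0],"dp":[0,0,12],"jaw":1},{"rotation":[0,0,0],"dp":[0,0,12],"jaw":1},{"rotation":[0,0,0],"dp":[0,0,10],"jaw":1},{"rotation":[0,0,0],"dp":[0,0,5],"jaw":1},{"rotation":[0,0,0],"dp":[0,0,0],"jaw":1}]'
python3 - <<'E'
from station import arm, imaging
import cv2
for n in('scene','side'):
    f=imaging.capture(n)['frame']; cv2.imwrite(f'pics/{n}1.png',cv2.resize(f[60:200,200:380,::-1],None,fx=3,fy=3))
E
```

```text
t: 4.58
eef_pos: [0.5063, -0.1986, 0.2142]
orientation: [[0.29, 0.957, -0.001], [0.957, -0.29, 0.0], [-0.0, -0.001, -1.0]]
contact_force: [0.6, -0.9, 0.0]
opening: 0.0873
```

View pics/side1.png

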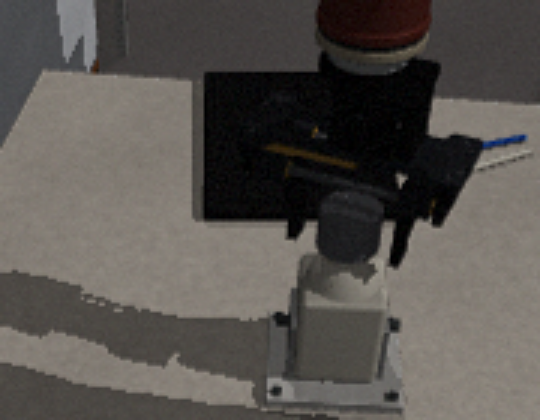

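View pics/scene1.png

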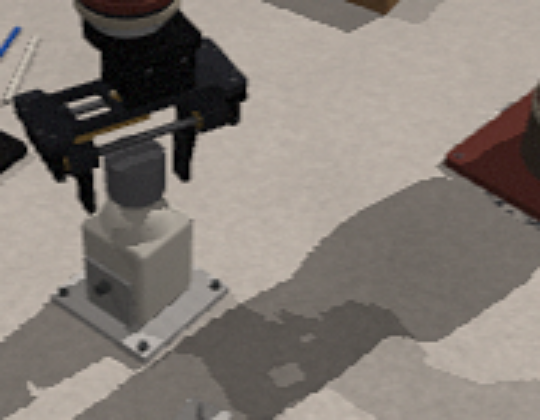

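```bash
python3 -m jog '[{"rotation":[0,0,0],"dp":[0,0,-2],"jaw":1},{"rotation":[0,0,0],"dp":[0,0,0],"jaw":0.8},{"rotation":[0,0,0],"dp":[0,0,0],"jaw":0.7},{"rotation":[0,0,0],"dp":[0,0,0],"jaw":0.66},{"rotation":[0,0,0],"dp":[0,0,0],"jaw":0.62},{"rotation":[0,0,0],"dp":[0,0,0],"jaw":0.5},{"rotation":[0,0,0],"dp":[0,0,0],"jaw":0.5},{"rotation":[0,0,0],"dp":[0,0,0],"jaw":0.5}]'
```

```text
t: 5.68
eef_pos: [0.5063, -0.1986, 0.2178]
orientation: [[0.29, 0.957, -0.0], [0.957, -0.29, 0.001], [0.001, -0.001, -1.0]]
contact_force: [-1.0, 1.3, 1.6]
opening: 0.0543
```

```bash
python3 -m jog '[{"rotation":[0,0,0],"dp":[0,0,2],"jaw":0.5},{"rotation":[0,0,0],"dp":[0,0,2],"jaw":0.5},{"rotation":[0,0,0],"dp":[0,0,0],"jaw":0.5}]'
```

```text
t: 6.05
eef_pos: [0.5063, -0.1987, 0.2148]
orientation: [[0.29, 0.957, 0.0], [0.957, -0.29, 0.002], [0.002, -0.001, -1.0]]
contact_force: [-4.2, 2.2, 6.1]
opening: 0.0544
```

```bash
python3 -m jog '[{"rotation":[0,0,0],"dp":[0,0,1.5],"jaw":0.5},{"rotation":[0,0,0],"dp":[0,0,1],"jaw":0.5},{"rotation":[0,0,0],"dp":[0,0,0.3],"jaw":0.5}]'
python3 - <<'E'
from station import arm, imaging
import cv2
for n in('side',):
    f=imaging.capture(n)['frame']; cv2.imwrite(f'pics/{n}2.png',cv2.resize(f[100:180,280:350,::-1],None,fx=7,fy=7))
E
```

```text
t: 6.42
eef_pos: [0.5063, -0.1987, 0.2136]
orientation: [[0.29, 0.957, 0.0], [0.957, -0.29, 0.003], [0.003, -0.001, -1.0]]
contact_force: [-4.3, 2.1, 8.5]
opening: 0.0544
```

View pics/side2.png

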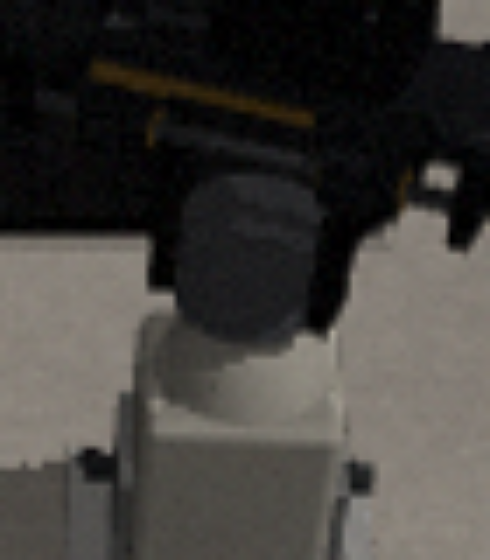

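```bash
python3 -m jog '[{"rotation":[0,0,0],"dp":[0,0,1.2],"jaw":0.5},{"rotation":[0,0,-0.06],"dp":[0,0,1],"jaw":0.5},{"rotation":[0,0,-0.08],"dp":[0,0,1],"jaw":0.5},{"rotation":[0,0,-0.08],"dp":[0,0,1],"jaw":0.5}]'; python3 -c "
from station import arm; s=arm.get_state();print(s['moment'],s['q'])"
```

```text
t: 6.98
eef_pos: [0.5062, -0.1985, 0.2127]
orientation: [[0.069, 0.998, 0.0], [0.998, -0.069, 0.007], [0.007, -0.0, -1.0]]
contact_force: [-7.9, 3.2, 15.8]
opening: 0.0548
[ 0.60386435  1.92268582 -0.13842624] [-0.38589433  0.21375144  0.77673681  1.85647114 -0.17170448  1.13949519
  0.383348  ]
```

```bash
python3 -m jog '[{"rotation":[0,-0.003,-0.09],"dp":[0,0,0.3],"jaw":0.5},{"rotation":[0,-0.003,-0.1],"dp":[0,0,0.3],"jaw":0.5},{"rotation":[0,-0.003,-0.1],"dp":[0,0,0.3],"jaw":0.5},{"rotation":[0,0,-0.1],"dp":[0,0,0.3],"jaw":0.5}]'; python3 -c "
from station import arm; s=arm.get_state();print(s['moment'],s['q'])"
python3 - <<'E'
from wc import *
s,c,W,tl=look('w3')
f=c['frame'];cv2.imwrite('pics/w3c.png',cv2.resize(f[160:320,180:340,::-1],None,fx=4,fy=4,interpolation=2))
E
```

```text
t: 7.48
eef_pos: [0.5057, -0.1979, 0.2136]
orientation: [[-0.327, 0.945, 0.0], [0.945, 0.327, 0.001], [0.001, 0.001, -1.0]]
contact_force: [-5.6, 2.3, 9.5]
opening: 0.0547
[ 0.40086544  1.23108231 -0.13509389] [-0.34381611  0.20117016  0.71989922  1.85679456 -0.14697606  1.13682594
  0.76181907]
```

View pics/w3.png

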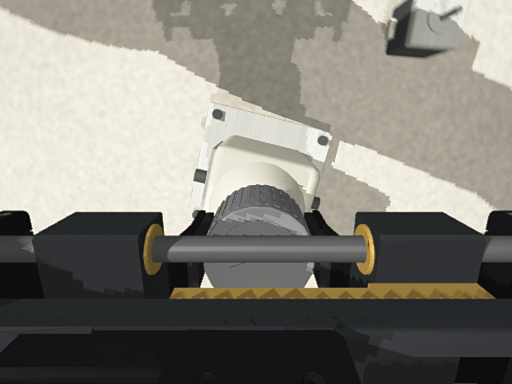

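View pics/w3c.png

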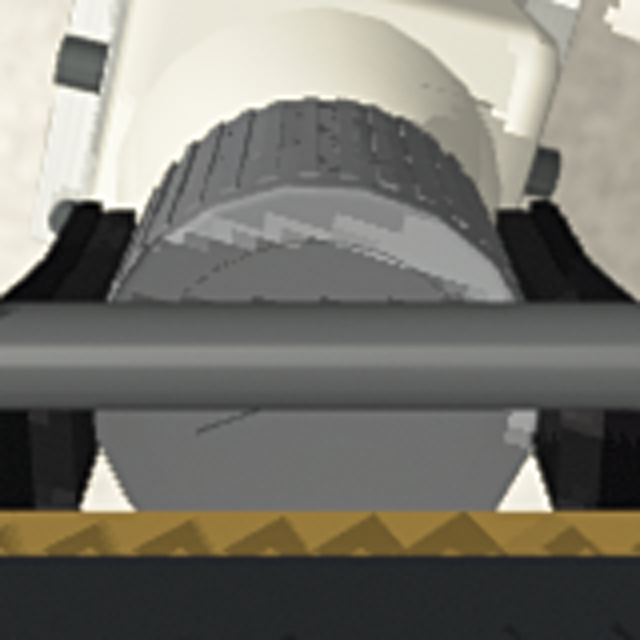

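The bar on the cap keeps its slope of about 21° in the wrist image, so the cap is turning with the gripper (36° so far). I'll carry on to about 90°.

```bash
python3 -m jog '[{"rotation":[0,0,-0.11],"dp":[0,0,0],"jaw":0.5},{"rotation":[0,0,-0.11],"dp":[0,0,0],"jaw":0.5},{"rotation":[0,0,-0.11],"dp":[0,0,0],"jaw":0.5},{"rotation":[0,0,-0.11],"dp":[0,0,0],"jaw":0.5},{"rotation":[0,0,-0.11],"dp":[0,0,0],"jaw":0.5},{"rotation":[0,0,-0.11],"dp":[0,0,0],"jaw":0.5},{"rotation":[0,0,-0.11],"dp":[0,0,0],"jaw":0.5},{"rotation":[0,0,-0.08],"dp":[0,0,0],"jaw":0.5}]'; python3 - <<'E'
from wc import *
s,c,W,tl=look('w4'); print(s['moment'],s['q'])
f=c['frame'];cv2.imwrite('pics/w4c.png',cv2.resize(f[160:320,180:340,::-1],None,fx=4,fy=4,interpolation=2))
E
```

```text
t: 8.52
eef_pos: [0.5051, -0.1986, 0.2166]
orientation: [[-0.937, 0.348, 0.001], [0.348, 0.937, 0.003], [0.001, 0.003, -1.0]]
contact_force: [-3.0, 0.6, 5.4]
opening: 0.0543
[ 0.23134247  0.77720612 -0.05995786] [-0.247795    0.1857993   0.60994291  1.84988865 -0.12032681  1.14216411
  1.61948891]
```

View pics/w4c.png

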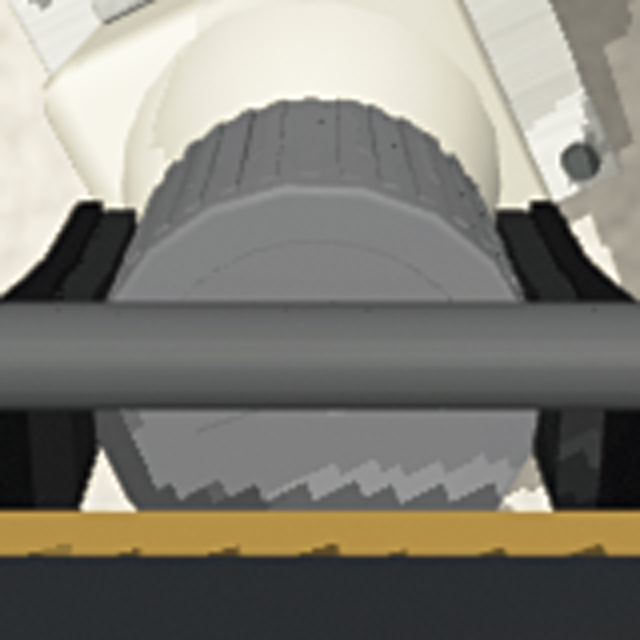

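```bash
python3 -m jog '[{"rotation":[0,0,0],"dp":[0,0,-3],"jaw":0.5},{"rotation":[0,0,0],"dp":[0,0,-4],"jaw":0.5},{"rotation":[0,0,0],"dp":[0,0,-5],"jaw":0.5},{"rotation":[0,0,0],"dp":[0,0,-6],"jaw":0.5}]'; python3 -m jog '[{"rotation":[0,0,0],"dp":[0,0,-10],"jaw":0.5},{"rotation":[0,0,0],"dp":[0,0,-14],"jaw":0.5},{"rotation":[0,0,0],"dp":[0,0,-14],"jaw":0.5},{"rotation":[0,0,0],"dp":[0,0,-14],"jaw":0.5},{"rotation":[0,0,0],"dp":[0,0,-12],"jaw":0.5},{"rotation":[0,0,0],"dp":[0,0,-5],"jaw":0.5},{"rotation":[0,0,0],"dp":[0,0,0],"jaw":0.5},{"rotation":[0,0,0],"dp":[0,0,0],"jaw":0.5}]'
python3 - <<'E'
from station import arm, imaging
import cv2,pickle
for n in('scene','side'):
    c=imaging.capture(n);f=c['frame'];pickle.dump(c,open(n+'E.pkl','wb')); cv2.imwrite(f'pics/{n}E.png',cv2.resize(f[60:200,200:380,::-1],None,fx=3,fy=3))
E
```

```text
t: 9.07
eef_pos: [0.5053, -0.1988, 0.2352]
orientation: [[-0.938, 0.345, 0.001], [0.345, 0.938, 0.003], [0.0, 0.003, -1.0]]
contact_force: [0.9, -0.3, 0.1]
opening: 0.0545
t: 10.07
eef_pos: [0.5057, -0.1992, 0.3104]
orientation: [[-0.938, 0.345, 0.003], [0.345, 0.938, 0.002], [-0.002, 0.004, -1.0]]
contact_force: [-1.4, -0.1, -1.0]
opening: 0.0543
```

View pics/sideE.png

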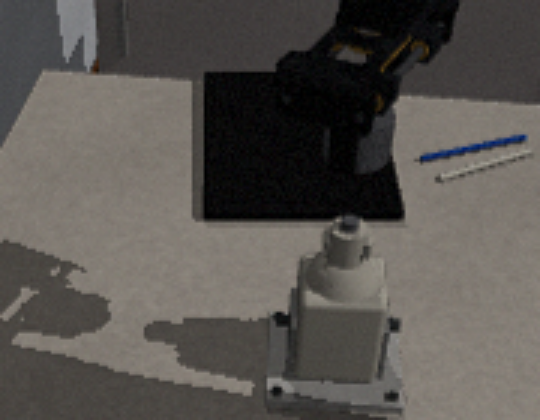

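View pics/sceneE.png

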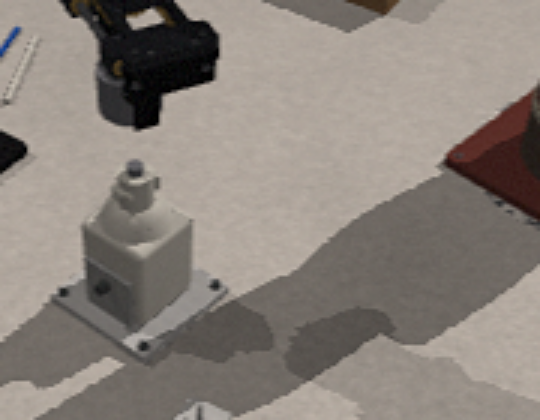

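```bash
python3 - <<'E'
import pickle,numpy as np,cv2
for n in('scene','side'):
    c=pickle.load(open(n+'E.pkl','rb')); K,R,t=c['mtx'],c['R'],c['t']
    v,u=np.mgrid[0:384,0:512]; z=c['range_z'].astype(float)
    W=(np.stack([(u-K[0,2])/K[0,0]*z,(v-K[1,2])/K[1,1]*z,z],-1)-t)@R
    f=c['frame'].astype(int)
    m=(z>0)&(W[...,2]>.225)&(W[...,2]<.29)&(np.hypot(W[...,0]-.506,W[...,1]+.198)<.06)&(f.max(2)>45)
    print(n,m.sum(),W[m].min(0),np.median(W[m],0),W[m].max(0), np.percentile(W[m][:,2],[2,5]))
    p=W[m][:,:2]; x=np.linalg.lstsq(np.c_[2*p,np.ones(len(p))],(p**2).sum(1),rcond=None)[0]; print('fit',x[:2],np.sqrt(x[2]+x[:2]@x[:2]))
    a=np.array([.5057,-.199,.238]); q=K@(R@a+t); print('expected underside px',q[:2]/q[2])
    m2=(z>0)&(W[...,2]>.155)&(W[...,2]<.175)&(np.hypot(W[...,0]-.506,W[...,1]+.198)<.03); print('neck',m2.sum(),W[m2].mean(0),W[m2].max(0))
from station import arm
s=arm.get_state(); print(s['eef_pos'],s['joint_velocities'].round(3),s['orientation'][:,2])
E
```

```text
scene 132 [ 0.49343402 -0.22504101  0.23769923] [ 0.53144951 -0.19372644  0.25729859] [ 0.53623193 -0.16208619  0.27904583] [0.23881888 0.24003063]
fit [ 0.50770165 -0.19724642] 0.026286382818621112
expected underside px [243.41243419  95.00165828]
neck 114 [ 0.50897145 -0.19517784  0.16417939] [ 0.52894618 -0.18248656  0.17445276]
side 90 [ 0.47842908 -0.20920699  0.24001401] [ 0.48664982 -0.18248155  0.26875158] [ 0.49875319 -0.16900462  0.27821956] [0.24031021 0.24245112]
fit [ 0.49245737 -0.18902315] 0.012184279850878372
expected underside px [318.49266354 110.79857145]
neck 109 [ 0.5038856  -0.19264539  0.16374605] [ 0.52012253 -0.17920606  0.17301026]
[ 0.50570952 -0.19914417  0.31028414] [ 0.    -0.    -0.001  0.    -0.     0.    -0.   ] [ 0.00323249  0.00249567 -0.99999166]
```

```bash
python3 - <<'E'
import pickle,cv2
a=pickle.load(open('side.pkl','rb'))['frame'];b=pickle.load(open('sideE.pkl','rb'))['frame']
cv2.imwrite('pics/cmp.png',cv2.hconcat([a[180:340,170:310],b[180:340,170:310]])[:,:,::-1].repeat(2,0).repeat(2,1))
from station import order; order.close_job()
E
```

```text
the job is handed in; nothing more can be done
```

View pics/cmp.png

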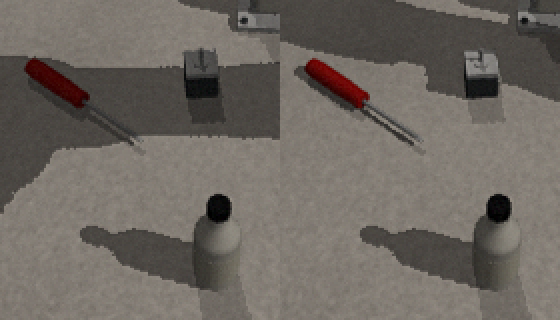

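The cap is off and still held level and still above the bottle. I handed the job in at about 10 s of the 38 s allowed.

- **How it went:** I gripped the cap at the gripper's fixed half force (30 N). I pushed it down at least 4 mm, turned it about 86° counter-clockwise, and lifted it straight off. The cap's raised bar stayed fixed relative to the jaws, so the cap turned with the gripper and did not slip.
- **Final checks:** The underside of the cap is about 73 mm above the neck rim and the tilt is about 0.2°. The arm is still and the measured force is near zero. Before-and-after side pictures show the oil bottle, motor and screwdriver in the same places; I looked at that comparison only after handing in.
- **Disagreements:**
    - The three cameras differed by up to about 8 mm on the cap's position along y, so I aimed between them.
    - The last side-camera circle fit was unusable, because a finger hid most of the cap. The scene camera's fit matched the bottle axis it had measured at the start to within 1 mm.
    - The jaws read 54.3 mm across a 56 mm cap.
    - The push briefly peaked near 16 N at the bottom of the travel.

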